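# Wind in the cuvette carriage and hold the photometer's port flap at its balance point

### The arm

A 7-joint arm with a two-finger parallel gripper is mounted at the origin on the work surface. World frame = base frame: x ahead of the robot, y to its left, z up, the work surface at z = 0. Lengths are in m, angles in rad, forces in N, time in s.
With the tool pointing down it reaches from about 0.4 to 0.85 m from the base axis. Payload 10.4 kg.
Tool frame: the origin (TCP) lies on the centre line of the jaws, within the pads' length; the fingertips stand 11 mm ahead of it and the grasp point (between the pads) lies 8 mm behind it; z points along the fingers, y is the line along which they close (so a half turn about z gives the same grasp; the last joint's range is limited). The gripper opens to 87 mm and grips with 3 to 60 N. Pads are 19 mm wide; open, the fingers measure 117 mm over their backs; the gripper's body (75 mm by 190 mm) begins 51 mm behind the grasp point.
Start: joints at [1.217, 0.332, -0.065, 1.46, 0.022, 1.35, -0.088], TCP at [0.203, -0.591, 0.234] pointing down, gripper open.
Joint ranges: [-2.6, 2.6], [-0.5, 2.12], [-1.47, 1.34], [0.16, 2.42], [-1.27, 4.41], [0.06, 2.06], [-2.6, 2.6]. Speed limits (rad/s): [2.22, 2.22, 2.79, 2.79, 3.14, 3.14, 3.14].

### API

Orientations are given as a unit quaternion [x, y, z, w].
In Python, from bench import r gives the robot as it stands.
- The arm moves only by the shell command python3 -m pendant 'ROWS' [OPENING] [FORCE]. ROWS is JSON, a list of rows, each a list of 4 numbers: the shift along the tool's x, y, z in m, then the turn about the tool's z in rad. A call has 1 to 8 rows; each row shifts and turns the commanded pose from where the row before left it, along the tool's axes as they then stand; what a row does not reach is not made up. A row lasts 1/12 s, in which the tool goes at most 41.7 mm and 7.16 degrees, less where a joint would pass 70% of its speed; a pose out of reach is approached as far as the arm can. A call with a gripper value outside its range is refused whole. OPENING is the opening, from 0 (shut) to 1 (fully open), set as the call begins (- or left out, the last holds). The fingers move at their own pace and stop on an object; FORCE is the grip in N (left out, the last holds). Time passes only in rows, so rows that do not move let the fingers close. It gives the time, the measured TCP pose, the force, the opening and the grip force at its end, in the units of the state.
- r.read_state(): the state, without advancing time (a new reading comes with each control period).
- r.camera(name): name is "scene" or "top" or "wrist"; returns a dict with "img" (384x512x3 uint8, red, green, blue), "camera_matrix" (3x3 intrinsics, pixels), "xyz" and "attitude" of the camera in the world. Camera axes: x right, y down, z forward; pixel columns grow to the right and rows downward; lengths in m; the calibration is good to about 2 mm. A picture is of the moment at which its call begins. There is no depth.
- r.close_job(): hands the job in; it is judged then, once.
Trained networks look in the newest picture that a camera, given by its name, has taken for a name from the list of things; names that differ only in an ending like _2 or _b are one class to them, and where a whole thing is asked for, a point or a joint stands for the part that bears it (a point fixed in the world has none). Each returns a list of dicts, best first, with "score" (0 to 1); they miss things now and then, are a little off and sometimes report something else, mostly with a low value. They report only what shows in the picture. A call takes as long as a camera call.
- r.outline_of(thing, camera): "mask" (384x512 bool, what is visible of it) and "bbox" ([centre column, centre row, width, height] in pixels, round what is visible of it).
The state is a dict: "time": time; "joint_positions": joint angles; "joint_vel": joint speeds; "joint_torque": joint torques, N m; "ee_pos": TCP position; "eef_rot": TCP orientation; "ft_force": force on the tool from outside, world axes, zero at the start; "torque": the same for the moment, N m; "width": finger opening in m; "grip_force": force on a finger pad.
Only numpy, scipy, OpenCV 4.12 (cv2) and the standard library are available. Lean on these libraries where they do the work, as an engineer would, in place of code of your own. Each camera call takes 0.05 s, during which the arm holds its last target. There are 200 camera calls.

### The job

Turn the photometer's crank wheel clockwise until the cuvette carriage is fully home against its red stop. Then grip the yellow handle bar of the blue port flap, swing the flap up to its balance point, where it stands straight upright over its hinge, and finish while still gripping the bar and holding the flap still there, for the port to be inspected. Do not let the flap go over to the far side, keep the carriage against its stop, and leave the other things on the bench and on the instrument where they are.

Things in the scene. Friction and masses are not known exactly. Their poses are not given: they have to be found in the camera images.
- photometer: White bench instrument with a blue band, 260 mm deep (x), 400 wide (y), fixed; origin at the centre of its underside, deck 50 mm above it; x points away from its front panel, y left, z up; always level. On the deck: crank wheel at the right (axis x -10, y -115 mm), port flap at the left (hinge x +30, y +100), carriage rails along y at the far side (x +95), red stop block at their left.
- wheel (a joint): Turn of the crank wheel, rad; 0 to 12.57 (two turns), growing clockwise seen from above. At 0 the crank grip points along the photometer's +x from the wheel axis; it moves clockwise from there. Turns with little friction (about 1 N at the grip) and stays where it is left. At 12.57 the carriage is against its stop and the wheel goes no further.
- wheel_axis (a point): Centre of the dark steel wheel (110 mm across), on its vertical axis, level with the wheel's rim top and the foot of the crank grip, 74 mm above the bench.
- crank_top (a point): Centre of the top of the crank grip: an upright orange round post, 16 mm in diameter, 46 mm tall (foot 74 mm, top 120 mm above the bench), standing on the wheel 42 mm from its axis; it spins freely about its own axis, so it can be held without turning the gripper. Nothing on the wheel stands above the grip's foot.
- carriage (a joint): Travel of the cuvette carriage (aluminium block 44 by 40 mm with a black holder and a clear cuvette) along the rails, m; driven by the wheel, 30 mm a turn; 0 = right end, 0.060 = touching the red stop.
- flap_hinge (a point): Middle of the flap's level hinge axis, which runs along the photometer's y axis, 100 mm above the bench.
- flap (a joint): Swing of the flap, rad: 0 = closed, leaning to the front (-x of the photometer) and 0.35 rad above level; 1.22 = straight upright over the hinge, its balance point, where its weight pulls neither way; beyond that it falls to the far side (up to 2.25). The hinge has nearly no friction: let go, the flap falls. It weighs 0.2 to 0.45 kg.
- flap_handle: The flap's yellow handle bar: a round sleeve, 12 mm in diameter, 74 mm long, along the photometer's y axis between two steel arms, spinning freely on its rod, so it can be held without turning the gripper. Origin at its middle, on its axis, 100 mm from the hinge axis: upright 200 mm above the bench, closed 134 mm and 94 mm in front of the hinge. Open window of 35 mm between bar and plate, 60 mm free below.
- sample_jar: Small amber jar, 30 mm across, 45 tall, standing on the photometer's deck; bystander. Origin at its underside.
- lens_cap: Black rubber cap, 34 mm across, 14 tall, lying on the deck; bystander. Origin at its underside.
- reagent: Amber bottle, 64 mm across, 140 tall, on the bench; bystander. Origin at its underside.
- beaker: Glass beaker, 72 mm across, 95 tall; bystander. Origin at its underside.
- cal_weight: Brass weight with a knob, 38 mm across, 66 tall; bystander. Origin at its underside.
- driver: Screwdriver lying on the bench; bystander.
- dish: White dish, 84 mm across, 16 tall; bystander. Origin at its underside.

How it is judged:
On the way, in this order (a step that is already met when the one before it is completed fails the run):
1. the carriage has been wound fully home against its stop (within 1.8 mm), the flap still down (value of joint carriage above 0.0582 m and value of joint flap below 0.5 rad), for 0.2 s.
2. the flap is gripped by its handle bar and held still at its balance point (contact force between the fingers and flap_handle above 3 N and value of joint flap between 1.12 and 1.32 rad and velocity of joint flap between -0.1 and 0.1 rad/s), for 0.5 s.
At the end, for the whole second after the job is handed in: The carriage is within 1.8 mm of its stop; the flap stands within 0.10 rad of its balance point (upright), turning slower than 0.1 rad/s, with the fingers gripping its handle (over 3 N), through the last second (all of step 2 and value of joint carriage above 0.0582 m); the arm keeps its last pose, push and grip.
It fails at once if the flap goes over to the far side (more than 0.35 rad past upright) (value of joint flap above 1.57 rad).
It fails at once if another thing on the bench or the deck is moved more than 20 mm (distance of any of sample_jar, lens_cap, reagent, beaker, cal_weight, driver, dish from where it was at the start of the episode above 0.02 m).
It fails at once if another upright thing is tipped over (angle between any of sample_jar, lens_cap, reagent, beaker, cal_weight, dish's own z axis and vertical above 0.4 rad).
It also fails if it takes over 58 s, if anything falls off the work surface, if the arm or the gripper's body presses on something with over 40 N, if the wrist force passes 120 N, or if a joint passes its speed limit or range.

## Working session

There is one attempt and no reset: what is moved stays moved. The work goes in short steps, Python scripts to look and compute and a shell command to move; the robot and the scene stay as the last step left them, time stands still between calls to the robot, and variables do not carry over. Pictures are saved under pics/ and viewed, at most 10 in all, crops included, and the job is handed in when it is done.

```bash
mkdir -p pics; ls
python3 - <<'E'
from bench import r
import cv2,numpy as np
s=r.read_state(); print({k:np.round(v,3).tolist() for k,v in s.items()})
ims=[]
for c in("scene","top"):
    d=r.camera(c); cv2.imwrite(f"pics/{c}0.png",d["img"][:,:,::-1]); print(c,d["camera_matrix"].tolist(),np.round(d["xyz"],4),np.round(d["attitude"],4))
    for t in("photometer","wheel","crank_top","carriage","flap","flap_handle","sample_jar","lens_cap","reagent","beaker","cal_weight","dish"):
        o=r.outline_of(t,c)[:2]; print(t,[(round(float(x["score"]),2),np.round(x["bbox"],1).tolist()) for x in o])
E
```

```text
pics
{'time': 0.0, 'joint_positions': [1.217, 0.333, -0.065, 1.461, 0.022, 1.35, -0.089], 'joint_vel': [-0.001, -0.001, -0.0, -0.0, -0.001, -0.001, 0.0], 'joint_torque': [0.001, -62.326, 0.025, -38.989, -0.061, 0.04, 0.0], 'ee_pos': [0.203, -0.591, 0.233], 'eef_rot': [0.986, 0.165, -0.0, -0.001], 'ft_force': [0.18, -0.301, 0.206], 'torque': [-0.039, 0.044, -0.046], 'grip_force': 0.0, 'width': 0.087}
scene [[376.09784835939337, 0.0, 253.11135491396018], [0.0, 376.09784835939337, 193.1101901189164], [0.0, 0.0, 1.0]] [1.2254 0.2089 1.047 ] [ 0.5764  0.7443 -0.2624 -0.2119]
photometer [(0.69, [251.1, 247.6, 149.9, 117.9])]
wheel [(0.59, [221.6, 218.6, 34.7, 31.4])]
crank_top [(0.45, [231.5, 214.0, 0.4, 10.6])]
carriage [(0.46, [247.7, 262.5, 18.4, 21.4])]
flap [(0.62, [283.8, 236.6, 46.2, 45.1])]
flap_handle [(0.67, [292.3, 217.9, 21.8, 16.8])]
sample_jar [(0.71, [283.2, 235.1, 40.8, 42.1]), (0.48, [257.1, 207.3, 2.6, 15.3])]
lens_cap [(0.66, [240.1, 247.3, 10.8, 11.4])]
reagent [(0.86, [395.4, 213.4, 30.8, 34.8])]
beaker [(0.85, [106.9, 203.3, 29.4, 32.4])]
cal_weight [(0.73, [221.4, 220.4, 36.4, 31.1]), (0.55, [395.6, 264.4, 13.0, 22.2])]
dish [(0.72, [126.4, 176.2, 37.8, 27.1]), (0.59, [167.2, 149.6, 24.7, 8.1])]
top [[452.5880920542249, 0.0, 257.773975588361], [0.0, 452.5880920542249, 187.49483888739334], [0.0, 0.0, 1.0]] [ 0.1539 -0.004   1.7871] [-0.6985  0.7093 -0.0646  0.0701]
photometer []
wheel []
crank_top []
carriage []
flap [(0.96, [221.6, 152.2, 34.0, 32.1])]
flap_handle [(0.66, [220.1, 151.6, 31.6, 31.7]), (0.62, [217.8, 165.8, 17.6, 9.9])]
sample_jar [(0.65, [249.4, 184.9, 1.4, 5.8]), (0.18, [379.6, 205.4, 44.6, 22.2])]
lens_cap [(0.57, [251.8, 147.9, 6.4, 4.7])]
reagent [(0.81, [134.0, 213.0, 24.2, 17.0])]
beaker [(0.86, [375.1, 159.9, 25.5, 22.7])]
cal_weight [(0.44, [136.4, 173.6, 13.1, 15.7])]
dish [(0.88, [356.8, 244.5, 21.9, 22.2]), (0.23, [245.8, 161.6, 113.3, 83.2])]
```

Run:
```python
import cv2,numpy as np
a=cv2.imread("pics/scene0.png")[130:320,90:430]; b=cv2.imread("pics/top0.png")[100:270,100:410]
a=cv2.resize(a,(533,298),interpolation=3) if 0 else cv2.resize(a[:, 60:260],(600,570),interpolation=3)
b=cv2.resize(b,(775,425),interpolation=3)
cv2.imwrite("pics/a.png",a);cv2.imwrite("pics/b.png",b)
```

```text
(no output)
```

View pics/a.png

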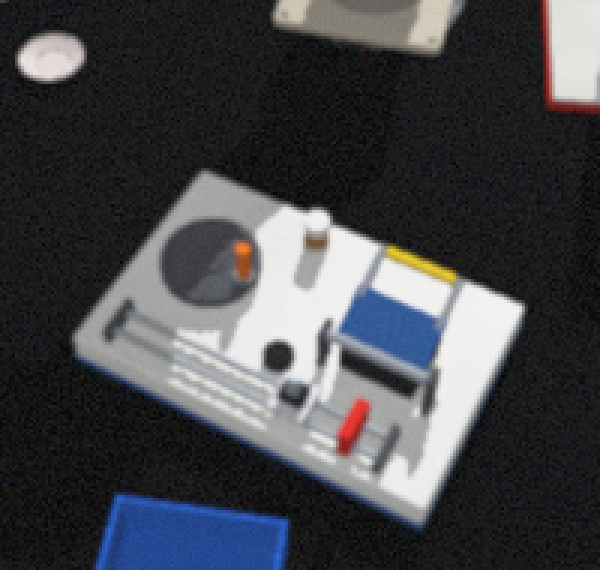

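View pics/b.png

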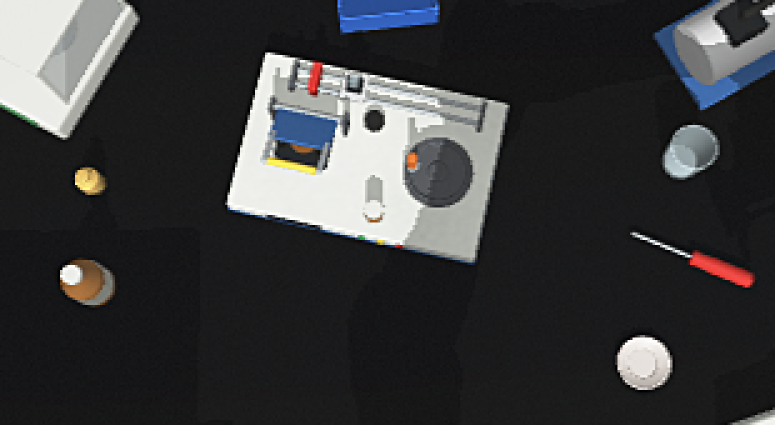

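The scene crop (3x, offset 150,130) shows the wheel at (210,262), the crank top at (243,246) and the yellow bar from (388,251) to (456,276). In the top crop (2.5x, offset 100,100) the wheel is at (438,171), the crank at (413,157) and the bar from (267,160) to (318,171). The flap is down, and the carriage is a short way from the red stop.

```bash
cat > h.py <<'E'
import numpy as np,cv2
from scipy.spatial.transform import Rotation as R
from scipy.optimize import least_squares
def proj(c,P):
    p=R.from_quat(c["attitude"]).inv().apply(np.atleast_2d(P)-c["xyz"]); K=np.array(c["camera_matrix"])
    q=p@K.T; return q[:,:2]/q[:,2:]
def tri(obs):  # [(cam,uv)]
    s=least_squares(lambda X:np.concatenate([(proj(c,X)[0]-uv) for c,uv in obs]),[.5,0,.1]); return s.x,np.abs(s.fun).max()
def body(p,L): return R.from_euler('z',p[3]).apply(L)+p[:3]
E
python3 - <<'E'
from h import *; from bench import r
S=r.camera("scene");T=r.camera("top")
a=lambda L:np.array(L)/3+[150,130]
b=lambda L:np.array(L)/2.5+[100,100]
L=np.array([[-130,-200,50],[-130,200,50],[130,-200,50],[130,200,50],[-10,-115,74],[-64,100,134]])/1e3
uS=a([[205,170],[525,303],[75,345],[420,512],[210,262],[422,264]]); uT=b([[475,262],[230,207],[508,102],[266,53],[438,171],[292,165.5]])
f=lambda p:np.concatenate([(proj(S,body(p,L))-uS).ravel(),(proj(T,body(p,L))-uT).ravel()])
s=least_squares(f,[.5,0,0,0]);print(s.x.round(4),s.fun.round(1))
p=s.x
for n,u,v in(("wheel",(210,262),(438,171)),("crank",(243,246),(413,157)),("h1",(388,251),(267,160)),("h2",(456,276),(318,171)),("hm",(422,264),(292,165.5)),("stop",(354,426),(315,78)),("cuv",(295,388),(354,82)),("jar",(318,214),(374,210))):
    X,e=tri([(S,a(u)),(T,b(v))]); print(n,X.round(4),"in body",R.from_euler('z',-p[3]).apply(X-p[:3]).round(4),round(e,2))
np.save("p.npy",p)
E
```

```text
[ 0.5964  0.0514 -0.0131 -0.2309] [-1.8  0.5 -1.5  0.8 -1.4 -1.9  0.8 -0.7 -0.5 -0.5 -1.7  1.5 -1.1 -0.7
 -2.2 -0.1 -1.2  0.7 -1.1  0.2 -1.   0.5 -0.7  0.9]
wheel [ 0.5616 -0.0587  0.0599] in body [-0.0086 -0.1152  0.073 ] 0.87
crank [ 0.5709 -0.0181  0.1148] in body [-0.009  -0.0735  0.1279] 1.23
h1 [0.5658 0.157  0.1583] in body [-0.054   0.0958  0.1714] 10.03
h2 [0.5489 0.1719 0.102 ] in body [-0.0738  0.1064  0.1151] 12.82
hm [0.5575 0.1647 0.13  ] in body [-0.0638  0.1014  0.1431] 1.3
stop [0.7154 0.1345 0.0656] in body [0.0968 0.1081 0.0787] 1.12
cuv [0.7009 0.0719 0.086 ] in body [0.097  0.0438 0.0991] 1.17
jar [0.4942 0.0425 0.0933] in body [-0.0974 -0.0321  0.1064] 1.18
```

```bash
python3 -m pendant '[[0.019,-0.0254,-0.008,0],[0.019,-0.0254,-0.008,0],[0.019,-0.0254,-0.008,0],[0.019,-0.0254,-0.008,0],[0.019,-0.0254,-0.008,0],[0.019,-0.0254,-0.008,0],[0.019,-0.0254,-0.008,0],[0.019,-0.0254,-0.008,0]]' 1 20
python3 -m pendant '[[0.0314,-0.0222,0,0],[0.0314,-0.0222,0,0],[0.0314,-0.0222,0,0],[0.0314,-0.0222,0,0],[0.0314,-0.0222,0,0],[0.0314,-0.0222,0,0],[0.0314,-0.0222,0,0],[0.0314,-0.0222,0,0]]'
python3 -m pendant '[[0,0,0,-0.124],[0,0,0,-0.124],[0,0,0,-0.124],[0,0,0,-0.124],[0,0,0,-0.124],[0,0,0,-0.124],[0,0,0,-0.124],[0,0,0,-0.124]]'
python3 -m pendant '[[0,0,0,0],[0,0,0,0]]'
python3 - <<'E'
from h import *; from bench import r
s=r.read_state(); print(s["ee_pos"],R.from_quat(s["eef_rot"]).as_matrix().round(3),s["joint_positions"])
W=r.camera("wrist"); cv2.imwrite("pics/w1.png",W["img"][:,:,::-1]); print(W["xyz"],W["attitude"],W["camera_matrix"])
for t in("wheel","crank_top","flap_handle","sample_jar","lens_cap","carriage"): print(t,[(round(float(x["score"]),2),np.round(x["bbox"],1).tolist()) for x in r.outline_of(t,"wrist")[:2]])
E
```

```text
time: 2.07
ee_pos: [0.281, -0.348, 0.2981]
eef_rot: [0.986, 0.165, 0.0, 0.0]
ft_force: [-0.0, -0.5, 0.0]
width: 0.0872
grip_force: 0.0
time: 2.73
ee_pos: [0.4614, -0.0983, 0.298]
eef_rot: [0.986, 0.165, 0.0, 0.0]
ft_force: [0.8, -1.1, -0.2]
width: 0.0872
grip_force: 0.0
time: 3.4
ee_pos: [0.4607, -0.1, 0.2977]
eef_rot: [0.787, 0.617, 0.0, 0.0]
ft_force: [-0.6, -0.7, -0.0]
width: 0.0871
grip_force: 0.0
time: 3.57
ee_pos: [0.4607, -0.1, 0.2976]
eef_rot: [0.79, 0.613, 0.0, 0.0]
ft_force: [-1.0, 1.0, 0.3]
width: 0.0871
grip_force: 0.0
[ 0.46068463 -0.09999386  0.29763452] [[ 0.249  0.968  0.   ]
 [ 0.968 -0.249 -0.   ]
 [-0.     0.    -1.   ]] [ 0.73662226 -0.00853904 -0.60773387  1.71781621 -0.00477356  1.43053669
 -0.12241593]
[ 0.48130269 -0.02192572  0.44873444] [ 0.98114217 -0.12397967 -0.01838129  0.1471435 ] [[303.98640166   0.         257.12557736]
 [  0.         303.98640166 194.59813249]
 [  0.           0.           1.        ]]
wheel [(0.67, [329.1, 113.2, 96.2, 95.5])]
crank_top [(0.61, [341.4, 76.2, 22.0, 17.5])]
flap_handle []
sample_jar [(0.64, [260.6, 37.0, 29.4, 36.0])]
lens_cap [(0.95, [387.8, 11.8, 31.8, 23.7])]
carriage []
```

View pics/w1.png

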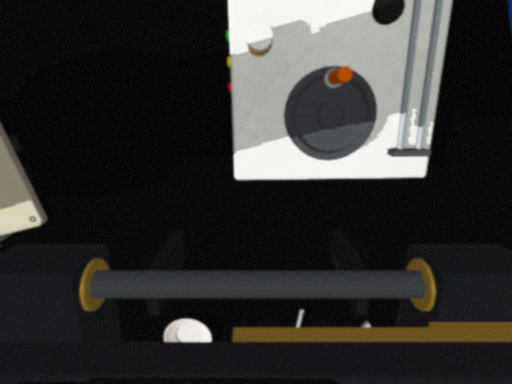

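```bash
python3 -m pendant '[[0.0125,0.0215,0.02,0],[0.0125,0.0215,0.02,0],[0.0125,0.0215,0.02,0],[0.0125,0.0215,0.02,0],[0,0,0,0],[0,0,0,0]]' 1 20
python3 - <<'E'
from h import *; from bench import r
S=r.camera("scene");T=r.camera("top")
s=r.read_state(); print(s["ee_pos"])
W=r.camera("wrist"); cv2.imwrite("pics/w2.png",W["img"][:,:,::-1])
for t in("wheel","crank_top","flap_handle","sample_jar","lens_cap","carriage"): print(t,[(round(float(x["score"]),2),np.round(x["bbox"],1).tolist()) for x in r.outline_of(t,"wrist")[:2]])
W1=dict(xyz=[0.48130269,-0.02192572,0.44873444],attitude=[0.98114217,-0.12397967,-0.01838129,0.1471435],camera_matrix=W["camera_matrix"])
import pickle; pickle.dump((W1,W,S,T),open("c.pkl","wb"))
E
```

```text
time: 4.42
ee_pos: [0.5561, -0.0719, 0.2159]
eef_rot: [0.789, 0.615, -0.001, -0.002]
ft_force: [0.2, -0.2, 0.8]
width: 0.087
grip_force: 0.0
[ 0.55617641 -0.07288527  0.2182341 ]
wheel [(0.87, [260.0, 167.8, 110.7, 112.5])]
crank_top [(0.87, [261.6, 129.9, 15.7, 21.7])]
flap_handle []
sample_jar [(0.88, [166.4, 81.1, 46.1, 36.4])]
lens_cap [(0.84, [323.1, 41.8, 35.1, 43.9])]
carriage [(0.59, [381.5, 8.2, 56.8, 16.5])]
```

View pics/w2.png

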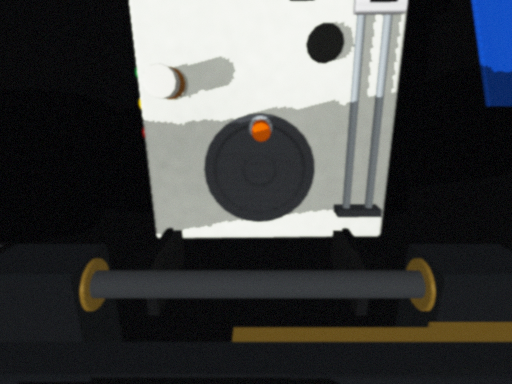

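Wrist view 2 shows the wheel centre at (260,167.5), the crank top at (261,131), the jar at (165,81) and the lens cap at (325,43). View 1 had the wheel at (331,113) and the crank top at (345,74).

Run:
```python
from h import *; import pickle
W1,W2,S,T=pickle.load(open("c.pkl","rb"))
print(tri([(W1,(331,113)),(W2,(260,167.5))]),tri([(W1,(345,74)),(W2,(261,131))]))
a=lambda L:np.array(L)/3+[149.67,129.67]
b=lambda L:np.array(L)/2.5+[99.7,99.7]
L=np.array([[-130,-200,50],[-130,200,50],[130,-200,50],[130,200,50],[-10,-115,74],[-64,100,134]])/1e3
L2=L[[4,0,2]]
f=lambda p:np.concatenate([(proj(S,body(p,L))-a([[205,170],[525,303],[75,345],[420,512],[210,262],[422,264]])).ravel(),(proj(T,body(p,L))-b([[475,262],[230,207],[508,102],[266,53],[438,171],[292,165.5]])).ravel(),
 (proj(W1,body(p,L2))-[[331,113],[234,180],[426,178]]).ravel(),(proj(W2,body(p,L2))-[[260,167.5],[157,237],[382,237]]).ravel()])
s=least_squares(f,[.5,0,0,0],loss="soft_l1");p=s.x;print(p.round(4),f(p).round(1));np.save("p.npy",p)
s=least_squares(lambda q:f([q[0],q[1],0,q[2]]),[.5,0,0],loss="soft_l1");print("z=0",s.x.round(4))
# wheel angle from view, crank at z .12
g=lambda q:proj(W2,body(p,[[-.01+.042*np.cos(q[0]),-.115-.042*np.sin(q[0]),.12]]))[0]-[261,131]
print("phi",least_squares(g,[4.7]).x, body(p,L)[4:])
```

```text
(array([ 0.56400826, -0.05686656,  0.07091908]), np.float64(0.10069008383901235)) (array([ 0.57415073, -0.0180927 ,  0.11826848]), np.float64(0.32225743786641203))
[ 0.6     0.0513 -0.0034 -0.2363] [-1.7 -0.4 -0.8  0.7 -2.  -2.6  0.8 -0.4 -0.6 -1.2 -1.3  1.1 -0.8 -1.5
 -2.4 -1.5 -0.5 -0.3 -0.8 -1.4 -0.7 -0.5 -0.7 -0.5 -0.5  1.1  0.8 -0.7
  0.  -1.6 -0.3  1.4 -0.2  0.5 -0.9 -1.9]
z=0 [ 0.6003  0.0518 -0.2398]
phi [4.73628133] [[ 0.56334873 -0.05818421  0.07057211]
 [ 0.56118166  0.1634829   0.13057211]]
```

```bash
python3 -m pendant '[[0.0288,0.0019,0,0],[0.0288,0.0019,0,0],[0,0,0.031,0],[0,0,0.031,0],[0,0,0.031,0],[0,0,0.031,0],[0,0,0,0]]' 1 20
python3 -m pendant '[[0,0,0,0],[0,0,0,0],[0,0,0,0],[0,0,0,0],[0,0,0,0],[0,0,0,0],[0,0,0,0],[0,0,0,0]]' 0 15
```

```text
time: 5.45
ee_pos: [0.5706, -0.0182, 0.0881]
eef_rot: [0.789, 0.614, -0.003, -0.003]
ft_force: [-1.3, -0.7, -0.5]
width: 0.087
grip_force: 0.0
time: 6.12
ee_pos: [0.5742, -0.0178, 0.0938]
eef_rot: [0.789, 0.614, 0.0, 0.0]
ft_force: [0.1, -0.2, 0.2]
width: 0.0416
grip_force: 0.0
```

```bash
python3 -m pendant '[[0,0,0,0],[0,0,0,0],[0,0,0,0],[0,0,0,0],[0,0,0,0],[0,0,0,0],[0,0,0,0]]' 0 15
python3 - <<'E'
from h import *
from bench import r
s=r.read_state(); M=R.from_quat(s["eef_rot"]).as_matrix(); c=s["ee_pos"][:2]; 
ax=np.array([.5638,-.0570]); v=c-ax; print(c,v,np.hypot(*v),s["width"],s["grip_force"])
# command rows in tool frame, 15deg steps clockwise; end phi
th0=np.arctan2(v[1],v[0]); yaw=-.238
phi=(yaw-th0)%(2*np.pi);print("phi",phi)
n=30;tot=12.57+.06-phi;print(tot/n)
P=[ax+.042*np.array([np.cos(t),np.sin(t)]) for t in th0-np.linspace(0,tot,n+1)];P[0]=c
print("\n".join(str([list(map(float,x)) for x in q]) for q in np.array_split((np.diff(P,axis=0)@M[:2,:2]).round(4),4)))
E
```

```text
time: 6.7
ee_pos: [0.5741, -0.0177, 0.0935]
eef_rot: [0.789, 0.614, -0.0, -0.0]
ft_force: [-0.3, -0.2, -0.3]
width: 0.0153
grip_force: 15.0
[ 0.57407742 -0.01774732] [0.01027742 0.03925268] 0.040575829486859075 0.015280251676765153 15.015099827433005
phi 4.730467782312151
0.263317740589595
[[-0.0001, 0.0109], [-0.0043, 0.0101], [-0.0068, 0.0087], [-0.0088, 0.0066], [-0.0102, 0.0041], [-0.011, 0.0013], [-0.0109, -0.0016], [-0.0101, -0.0044]]
[[-0.0086, -0.0069], [-0.0065, -0.0089], [-0.004, -0.0103], [-0.0012, -0.011], [0.0017, -0.0109], [0.0045, -0.0101], [0.007, -0.0085], [0.009, -0.0064]]
[[0.0103, -0.0039], [0.011, -0.0011], [0.0109, 0.0018], [0.01, 0.0046], [0.0085, 0.0071], [0.0064, 0.009], [0.0038, 0.0104]]
[[0.001, 0.011], [-0.0019, 0.0109], [-0.0047, 0.01], [-0.0071, 0.0084], [-0.0091, 0.0063], [-0.0104, 0.0037], [-0.011, 0.0009]]
```

```bash
python3 -m pendant '[[-0.0001,0.0109,0,0],[-0.0043,0.0101,0,0],[-0.0068,0.0087,0,0],[-0.0088,0.0066,0,0],[-0.0102,0.0041,0,0],[-0.011,0.0013,0,0],[-0.0109,-0.0016,0,0],[-0.0101,-0.0044,0,0]]'
python3 -m pendant '[[0,0,0,0]]'
```

```text
time: 7.37
ee_pos: [0.5932, -0.0863, 0.0935]
eef_rot: [0.789, 0.614, 0.0, -0.001]
ft_force: [-2.7, 5.1, 1.8]
width: 0.0157
grip_force: 15.0
time: 7.45
ee_pos: [0.5919, -0.0877, 0.0935]
eef_rot: [0.79, 0.614, -0.001, -0.001]
ft_force: [-3.7, 2.9, 1.7]
width: 0.0154
grip_force: 15.0
```

```bash
python3 -m pendant '[[-0.0086,-0.0069,0,0],[-0.0065,-0.0089,0,0],[-0.004,-0.0103,0,0],[-0.0012,-0.011,0,0],[0.0017,-0.0109,0,0],[0.0045,-0.0101,0,0],[0.007,-0.0085,0,0],[0.009,-0.0064,0,0]]'
python3 -m pendant '[[0.0103,-0.0039,0,0],[0.011,-0.0011,0,0],[0.0109,0.0018,0,0],[0.01,0.0046,0,0],[0.0085,0.0071,0,0],[0.0064,0.009,0,0],[0.0038,0.0104,0,0]]'
python3 -m pendant '[[0,0,0,0]]'
```

```text
time: 8.12
ee_pos: [0.5214, -0.0681, 0.0934]
eef_rot: [0.79, 0.614, -0.001, 0.0]
ft_force: [-2.2, -3.6, 2.3]
width: 0.0155
grip_force: 15.1
time: 8.7
ee_pos: [0.5663, -0.0159, 0.0934]
eef_rot: [0.789, 0.614, -0.001, 0.001]
ft_force: [-3.2, -11.9, 4.3]
width: 0.0156
grip_force: 15.1
time: 8.78
ee_pos: [0.5676, -0.0161, 0.0934]
eef_rot: [0.79, 0.614, -0.0, 0.001]
ft_force: [-0.3, -6.1, 1.7]
width: 0.0158
grip_force: 15.1
```

```bash
python3 -m pendant '[[0.001,0.011,0,0],[-0.0019,0.0109,0,0],[-0.0047,0.01,0,0],[-0.0071,0.0084,0,0],[-0.0091,0.0063,0,0],[-0.0104,0.0037,0,0],[-0.011,0.0009,0,0]]'
python3 -m pendant '[[0,0,0,0],[0,0,0,0]]'
python3 - <<'E'
from h import *
from bench import r
s=r.read_state(); c=s["ee_pos"][:2]
for ax in([.5638,-.0570],[.5633,-.0582]):
  v=c-np.array(ax); print(np.hypot(*v),(-.238-np.arctan2(v[1],v[0])))
T=r.camera("scene");cv2.imwrite("pics/s3.png",cv2.resize(T["img"][210:310,190:330,::-1],None,fx=5,fy=5,interpolation=3))
E
```

```text
time: 9.37
ee_pos: [0.6032, -0.068, 0.0933]
eef_rot: [0.789, 0.614, -0.001, -0.002]
ft_force: [-11.9, 14.3, 10.9]
width: 0.0154
grip_force: 15.1
time: 9.53
ee_pos: [0.603, -0.0683, 0.0933]
eef_rot: [0.789, 0.614, -0.001, -0.002]
ft_force: [-12.0, 1.2, 9.4]
width: 0.0155
grip_force: 15.1
0.04083016989701218 0.04143005002415473
0.04100014853717097 0.009928386583394788
```

View pics/s3.png

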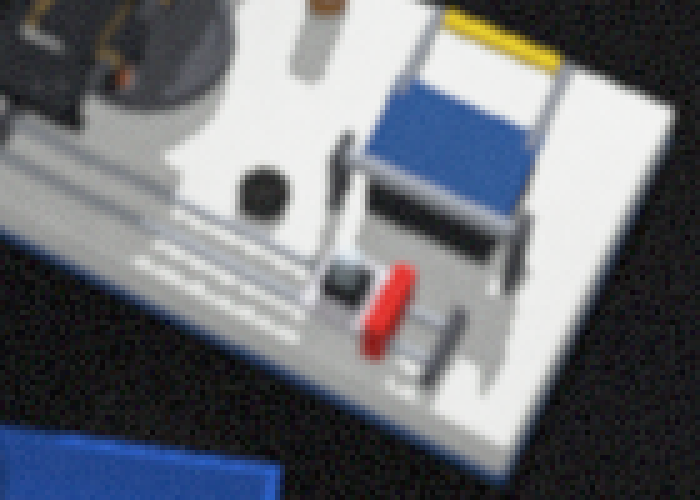

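The scene crop shows the carriage (345,285) touching the red stop (388,310). I'll push a little further along the tangent to confirm.

```bash
python3 -m pendant '[[-0.004,0,0,0],[-0.004,0,0,0],[0,0,0,0],[0,0,0,0]]'
```

```text
time: 9.92
ee_pos: [0.6023, -0.0713, 0.0934]
eef_rot: [0.788, 0.616, 0.001, -0.003]
ft_force: [-6.9, 12.8, 4.6]
width: 0.0155
grip_force: 15.1
```

```bash
python3 -m pendant '[[0.004,0,0,0],[0,0,0,0],[0,0,0,0],[0,0,0,0],[0,0,0,0],[0,0,0,0],[0,0,0,0],[0,0,0,0]]' 0.6
python3 -m pendant '[[0,0,-0.03,0],[0,0,-0.03,0],[0,0,-0.03,0],[0,0,-0.03,0],[0,0,-0.03,0],[0,0,0,0],[0,0,0,0]]'
python3 - <<'E'
from h import *
from bench import r
s=r.read_state();M=R.from_quat(s["eef_rot"]).as_matrix();print(M.round(3))
print((np.array([.5612,.1635])-s["ee_pos"][:2])@M[:2,:2])
E
```

```text
time: 10.58
ee_pos: [0.6033, -0.0734, 0.0936]
eef_rot: [0.789, 0.614, 0.0, 0.0]
ft_force: [0.4, -0.6, 0.5]
width: 0.0513
grip_force: 0.0
time: 11.17
ee_pos: [0.6041, -0.0732, 0.2454]
eef_rot: [0.789, 0.614, 0.001, 0.001]
ft_force: [-0.9, 0.4, -1.0]
width: 0.052
grip_force: 0.0
[[ 0.246  0.969  0.004]
 [ 0.969 -0.246 -0.001]
 [ 0.     0.004 -1.   ]]
[ 0.21889259 -0.09969046]
```

```bash
cat > look.py <<'E'
from h import *; from bench import r; import sys,pickle
W=r.camera("wrist"); n=sys.argv[1]; cv2.imwrite(f"pics/{n}.png",W["img"][:,:,::-1]); pickle.dump(W,open(n+".pkl","wb"))
for t in("flap_handle","flap","crank_top"): print(t,[(round(float(x["score"]),2),np.round(x["bbox"],1).tolist()) for x in r.outline_of(t,"wrist")[:2]])
o=r.outline_of("flap_handle","wrist")
if o:
    m=o[0]["mask"].astype(np.uint8); print(cv2.minAreaRect(cv2.findNonZero(m)))
h=cv2.cvtColor(W["img"],cv2.COLOR_RGB2HSV); y=cv2.inRange(h,(22,150,100),(35,255,255)); y[230:]=0
if y.any(): print("yellow",cv2.minAreaRect(cv2.findNonZero(y)),y.sum()//255)
E
python3 -m pendant '[[0.023,-0.02,0,0],[0.023,-0.02,0,0],[0.023,-0.02,0,0],[0.023,-0.02,0,0],[0.023,-0.02,0,0],[0,0,0,0],[0,0,0,0],[0,0,0,0]]'
python3 look.py v1
python3 -m pendant '[[0.025,0,0,0],[0.025,0,0,0],[0,0,0,0],[0,0,0,0],[0,0,0,0]]'
python3 look.py v2
```

```text
time: 11.83
ee_pos: [0.5344, 0.0619, 0.2427]
eef_rot: [0.789, 0.614, -0.001, -0.0]
ft_force: [-0.2, -0.1, -0.2]
width: 0.0518
grip_force: 0.0
flap_handle [(0.79, [257.4, 66.8, 18.8, 102.2])]
flap [(0.57, [310.4, 67.5, 128.4, 134.1])]
crank_top []
((258.0, 67.0), (102.0, 16.0), 90.0)
yellow ((243.77236938476562, 117.05443572998047), (37.19542694091797, 204.28448486328125), 14.545204162597656) 1317
time: 12.5
ee_pos: [0.5469, 0.1105, 0.2433]
eef_rot: [0.789, 0.614, -0.0, -0.0]
ft_force: [-0.2, -0.1, 0.4]
width: 0.0521
grip_force: 0.0
flap_handle [(0.85, [258.4, 134.1, 19.6, 88.6])]
flap [(0.97, [310.9, 127.0, 120.9, 123.3])]
crank_top []
((257.5, 133.0), (90.0, 15.0), 90.0)
yellow ((256.84429931640625, 133.00254821777344), (90.11903381347656, 11.78530216217041), 89.06080627441406) 1072
```

View pics/v2.png

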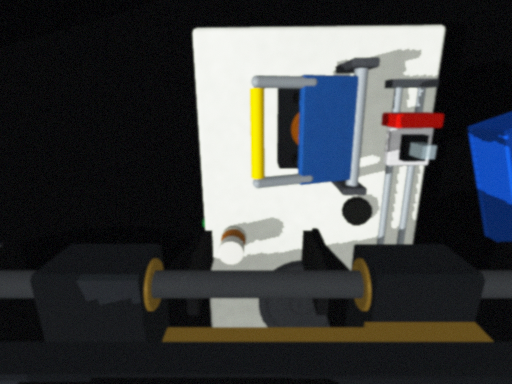

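Wrist view v2 shows the bar centre at (257,133), with an open window from column 263 to the plate at 300. The carriage is against the red stop (414,120), and the jar and cap are clear.

Run:
```python
from h import *; import pickle
from bench import r
A,B=[pickle.load(open(f"v{i}.pkl","rb")) for i in(1,2)]
X,e=tri([(A,(257.5,67)),(B,(256.8,133))]); print(X,e)
for z in(.134,):
  for c,u in((A,(257.5,67)),(B,(256.8,133))): print(z,least_squares(lambda q:proj(c,[[q[0],q[1],z]])[0]-u,[.56,.16]).x)
p=np.load("p.npy"); print(body(p,[[-.064,.1,.134]]),[proj(B,body(p,[[.03,.1,.1]]))])
s=r.read_state();M=R.from_quat(s["eef_rot"]).as_matrix();print((X-s["ee_pos"])@M)
```

```text
[0.5610946  0.16450347 0.14036813] 0.22796060825686482
0.134 [0.56141275 0.16507489]
0.134 [0.56075139 0.16394477]
[[0.56118166 0.1634829  0.13057211]] [array([[355.2793291 , 128.31859381]])]
[0.05596433 0.00041076 0.1031924 ]
```

```bash
python3 -m pendant '[[0.028,0.0002,0,0],[0.028,0.0002,0,0],[0,0,0,0],[0,0,0,0],[0,0,0,0],[0,0,0,0]]' 0.34 25
python3 -m pendant '[[0,0,0.029,0],[0,0,0.029,0],[0,0,0.029,0],[0,0,0.029,0],[0,0,0,0],[0,0,0,0]]'
python3 -m pendant '[[0,0,0,0],[0,0,0,0],[0,0,0,0],[0,0,0,0],[0,0,0,0],[0,0,0,0],[0,0,0,0],[0,0,0,0]]' 0 25
```

```text
time: 13.25
ee_pos: [0.5611, 0.1642, 0.2434]
eef_rot: [0.79, 0.614, -0.0, 0.0]
ft_force: [0.3, -0.1, 0.5]
width: 0.0304
grip_force: 0.0
time: 13.75
ee_pos: [0.5604, 0.1643, 0.1272]
eef_rot: [0.789, 0.614, -0.001, -0.0]
ft_force: [0.2, -0.1, -0.0]
width: 0.0299
grip_force: 0.0
time: 14.42
ee_pos: [0.561, 0.1659, 0.1283]
eef_rot: [0.789, 0.614, 0.0, 0.0]
ft_force: [-3.9, 0.8, 7.0]
width: 0.0112
grip_force: 25.0
```

Run:
```python
import numpy as np
a=.35+np.linspace(0,1.22,17); P=np.c_[-.1*np.cos(a),-.1*np.sin(a)]
D=np.diff(P,axis=0).round(4); print([[0,float(u),float(v),0] for u,v in D[:8]]);print([[0,float(u),float(v),0] for u,v in D[8:]])
```

```text
[[0, 0.0029, -0.0071, 0], [0, 0.0034, -0.0068, 0], [0, 0.0039, -0.0065, 0], [0, 0.0044, -0.0062, 0], [0, 0.0049, -0.0059, 0], [0, 0.0053, -0.0055, 0], [0, 0.0057, -0.0051, 0], [0, 0.0061, -0.0046, 0]]
[[0, 0.0064, -0.0041, 0], [0, 0.0067, -0.0036, 0], [0, 0.007, -0.0031, 0], [0, 0.0072, -0.0026, 0], [0, 0.0074, -0.002, 0], [0, 0.0075, -0.0015, 0], [0, 0.0076, -0.0009, 0], [0, 0.0076, -0.0003, 0]]
```

```bash
python3 -m pendant '[[0,0.0029,-0.0071,0],[0,0.0034,-0.0068,0],[0,0.0039,-0.0065,0],[0,0.0044,-0.0062,0]]'
python3 -m pendant '[[0,0.0049,-0.0059,0],[0,0.0053,-0.0055,0],[0,0.0057,-0.0051,0],[0,0.0061,-0.0046,0],[0,0,0,0],[0,0,0,0]]'
```

```text
time: 14.75
ee_pos: [0.5753, 0.1623, 0.1551]
eef_rot: [0.789, 0.614, 0.0, -0.0]
ft_force: [-2.9, 3.1, 1.1]
width: 0.0109
grip_force: 25.0
time: 15.25
ee_pos: [0.5973, 0.157, 0.1765]
eef_rot: [0.789, 0.614, 0.001, 0.0]
ft_force: [-4.9, 2.9, 6.4]
width: 0.0113
grip_force: 25.0
```

```bash
python3 -m pendant '[[0,0.0064,-0.0041,0],[0,0.0067,-0.0036,0],[0,0.007,-0.0031,0],[0,0.0072,-0.0026,0],[0,0.0074,-0.002,0],[0,0,0,0]]'
python3 -m pendant '[[0,0.004,-0.0009,0],[0,0.0035,-0.0006,0],[0,0.004,-0.0005,0],[0,0.0036,-0.0004,0],[0,0.004,-0.0002,0],[0,0.0036,-0.0001,0],[0,0,0,0],[0,0,0,0]]'
python3 -m pendant '[[0,0,0,0],[0,0,0,0],[0,0,0,0],[0,0,0,0],[0,0,0,0],[0,0,0,0],[0,0,0,0],[0,0,0,0]]'
python3 - <<'E'
from h import *
from bench import r
S=r.camera("scene");p=np.load("p.npy")
for c in("scene","top"):
  C=S if c=="scene" else r.camera("top")
  print(c,"hinge/handle upright expected",proj(C,body(p,[[.03,.1,.1],[.03,.1,.2],[.02,.1,.2]])).round(1).tolist(),[(round(float(x["score"]),2),np.round(x["bbox"],1).tolist()) for x in r.outline_of("flap_handle",c)[:2]])
cv2.imwrite("pics/s4.png",cv2.resize(S["img"][190:310,200:340,::-1],None,fx=5,fy=5,interpolation=3))
E
```

```text
time: 15.75
ee_pos: [0.6325, 0.1484, 0.192]
eef_rot: [0.789, 0.614, 0.002, 0.0]
ft_force: [-0.6, 3.5, 6.1]
width: 0.0111
grip_force: 25.0
time: 16.42
ee_pos: [0.6535, 0.1432, 0.1941]
eef_rot: [0.789, 0.614, 0.002, 0.0]
ft_force: [1.3, 6.1, 3.0]
width: 0.0112
grip_force: 25.0
time: 17.08
ee_pos: [0.6533, 0.1433, 0.1941]
eef_rot: [0.789, 0.614, 0.002, 0.0]
ft_force: [0.9, 6.6, 3.7]
width: 0.0111
grip_force: 25.0
scene hinge/handle upright expected [[274.7, 248.6], [276.8, 229.5], [278.4, 226.8]] []
top hinge/handle upright expected [[222.4, 144.5], [220.1, 136.8], [219.5, 139.3]] []
```

View pics/s4.png

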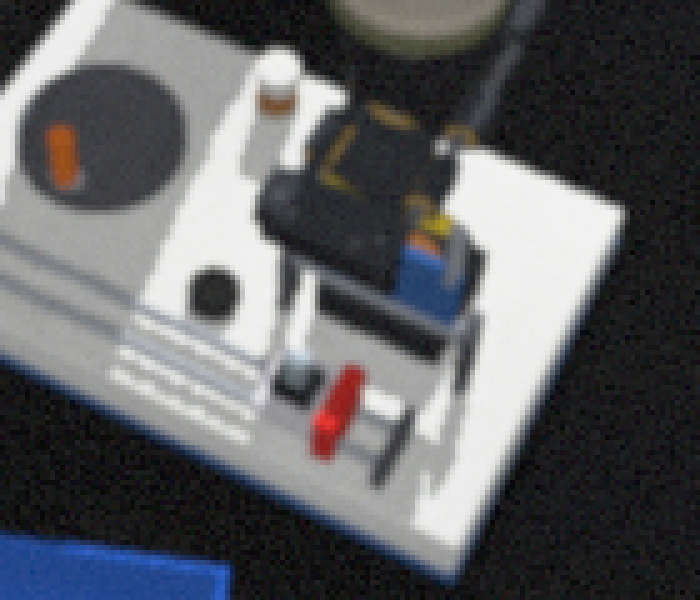

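The picture shows the carriage still against the stop, the jar and cap where they were, and the flap standing up under the gripper with the bar's end at (437,225). The bar has moved 95 mm forward and 66 mm up; the arc predicts 94 and 66, so the flap is upright within about 0.03 rad.

```bash
python3 -c "
from bench import r
s=r.read_state();print(s['ee_pos'],s['grip_force'],abs(s['joint_vel']).max() if hasattr(s['joint_vel'],'max') else s['joint_vel'])
print(r.close_job())"
```

```text
[0.65333229 0.14326904 0.19412224] 24.997510313987732 0.00215315554022177
the job is handed in; nothing more can be done
None
```

The job is handed in: the carriage is wound home against its red stop, and the gripper is holding the flap still by its bar at 25 N, upright to within about 0.03 rad by my measurements; the hand-in gave no verdict.

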